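# Switch the ball feeder to its other chute and let the queue run

## Robot

A 7-joint arm with a two-finger parallel gripper is mounted at the origin on the work surface. World frame = base frame: x ahead of the robot, y to its left, z up, the work surface at z = 0. Lengths are in m, angles in rad, forces in N, time in s.
With the tool pointing down it reaches from about 0.35 to 0.9 m from the base axis. Payload 8.1 kg.
Tool frame: the origin (TCP) lies on the centre line of the jaws, within the pads' length; the fingertips stand 22 mm ahead of it and the grasp point (between the pads) lies 3 mm ahead of it; z points along the fingers, y is the direction in which the jaws open and shut (so a half turn about z gives the same grasp; the last joint's range is limited). The gripper opens to 92 mm and grips with 3 to 60 N. Pads are 19 mm wide; open, the fingers measure 130 mm over their backs; the gripper's body (75 mm by 190 mm) begins 47 mm behind the grasp point.
Start: joints at [-1.284, 0.434, 0.025, 1.573, -0.012, 1.134, -0.075], TCP at [0.238, 0.578, 0.249] pointing down, gripper open.
Joint ranges: [-2.62, 2.62], [-0.44, 2.09], [-1.27, 1.32], [0.08, 2.57], [-1.32, 4.46], [0.12, 2], [-2.74, 2.74]. Speed limits (rad/s): [2.22, 2.22, 3.01, 3.01, 3.14, 3.14, 3.14].

## Interface

Orientations are given as a 3x3 rotation matrix whose columns are the frame's x, y, z axes.
In Python, from plant import readout, snapshot, calibration, workorder gives the robot as it stands.
- The arm moves only by the tool carry_out, never from a script. Its argument "rows" is one flat list of numbers, 7 for each row, row after row: the opening, from 0 (shut) to 1 (fully open), then the shift along the world's x, y, z each as a share of 40 mm, from -1 to 1, then the turn, a rotation vector about the world's x, y, z each as a share of 360 degrees, from -1 to 1. A call has exactly 10 rows; each row shifts and turns the commanded pose from where the row before left it; what a row does not reach is not made up. A row lasts 1/8 s, in which the tool goes at most 62.5 mm and 10.7 degrees, less where a joint would pass 70% of its speed; a pose out of reach is approached as far as the arm can. A call with a number of a shift or a turn outside -1 to 1 is refused whole. A call with a gripper value outside its range is refused whole. The fingers move at their own pace and stop on an object; "newtons" is the grip in N (left out, the last holds). Time passes only in rows, so rows that do not move let the fingers close, or fill a call up. It gives the time, the measured TCP pose, the force and the opening at its end, in the units of the state.
- readout.observe(): the state, without advancing time (a new reading comes with each control period).
- snapshot(name): name is "scene" or "top"; returns (picture, depth): 384x512x3 uint8, red, green, blue; 384x512 float32, m along the optical axis (not along the pixel's ray), 0 where there is no reading.
- calibration(name): a dict with "fovy" (degrees; the focal length in pixels is half the picture's height over the tangent of half this angle, whatever the lens; pixels are square), "cx", "cy" (the principal point, pixels), "R" (3x3) and "t" (3): a world point X has camera coordinates R X + t. Camera axes: x right, y down, z forward; pixel columns grow to the right and rows downward; lengths in m; the calibration is good to about 2 mm. A picture is of the moment at which its call begins. calibration takes no time and is no camera call.
- workorder.sign_off(): hands the job in, once; it reports no verdict.
The state is a dict: "clock": time; "joint_positions": joint angles; "dq": joint speeds; "effort": joint torques, N m; "tcp_pos": TCP position; "tcp_rot": TCP orientation; "force": force on the tool from outside, world axes, zero at the start; "torque": the same for the moment, N m; "opening": finger opening in m.
Only numpy, scipy, OpenCV 4.12 (cv2) and the standard library are available. Lean on these libraries where they do the work, as an engineer would, in place of code of your own. Each camera call takes 0.05 s, during which the arm holds its last target. There are 200 camera calls.

## Task

The next balls are to go into the other bin. With a fingertip, push down the raised end of the seesaw gate so that it rocks over its pivot and rests on its other stop, then press the release key over the feed lane to let all four waiting balls run by themselves down that chute into the bin below it. Do not touch the balls, and leave the bins and the other things where they stand.

Things in the scene. Friction and masses are not known exactly. Their poses are not given: they have to be found in the camera images.
- stand: Fixed aluminium feeder frame. Origin on the table under the middle of the gate; x points from the gate up the feed lane (away from the robot), y left. Lane: clear-walled trough 42 mm wide along y = 0, floor 161 mm high at x = 20 mm, 202 mm at x = 277 mm. Key cheeks at x = 110 mm, 268 mm high. A chute each side, y = +-110 to +-191 mm, outlet 90 mm high over a bin.
- seesaw (a joint): Tilt of the gate, rad: steel U-channel 240 mm long (stand's y), 52 wide, on an axle along the stand's x, 120 mm high, 30 mm under its floor. +0.24: left (+y) end raised, balls go right; -0.24: right end raised, balls go left. Starts on either stop, or just falling on to it. Top-heavy, about 0.5 kg: stays on a stop, rocks with under 2 N at a plate; past level falls to the other stop.
- plate_left (a point): Centre of the top of the thumb plate at the gate's left (+y) end, on the robot's side of the channel: flat steel, 46 (x) by 45 (y) by 4 mm; 49 mm to the robot's side of, 95 mm left of and 54 mm above the axle in the gate's own axes. So 195 mm above the table when this end is raised, 150 mm when down, moving from 79 to 105 mm left of the stand's middle.
- plate_right (a point): The same at the right (-y) end.
- key (a joint): Angle of the release key, rad: 0 at rest (its blade stands 8 mm over the lane floor and holds the queue), 0.45 fully pressed. Balls pass under the blade from about 0.33 on, all four within 3 s. A spring closes it when let go; about 1.7 N at the pad starts it, 3 N holds it fully down.
- key_pad (a point): Centre of the top of the key's black pad, 44 mm square, 160 mm up the lane from the stand's origin. It turns about an axle along the stand's y, 50 mm nearer the gate and 255 mm above the table. Pad top 267 mm above the table at rest, 244 mm fully pressed; the balls lie beneath it, tops 215 mm high.
- bin_left: Yellow open tub, loose, 150 mm (x) by 200 mm (y) by 75 mm high, walls 4 mm, 0.4 kg, under the left (+y) chute. Origin under the centre of its base.
- bin_right: The same tub under the right (-y) chute.
- ball0: One of four alike plain blue hard plastic balls, 30 mm in diameter, 18 g; origin at its centre. They queue in the feed lane, this one first, against the blade.
- ball1: One of four alike plain blue hard plastic balls, 30 mm in diameter, 18 g; origin at its centre. They queue in the feed lane, this one second.
- ball2: One of four alike plain blue hard plastic balls, 30 mm in diameter, 18 g; origin at its centre. They queue in the feed lane, this one third.
- ball3: One of four alike plain blue hard plastic balls, 30 mm in diameter, 18 g; origin at its centre. They queue in the feed lane, this one last.
- wheel: Black rubber-tyred robot wheel lying flat, 62 mm across, 26 mm high, on the table between robot and gate; leave alone. Origin under its centre.
- controller: White robot controller box with dark screen, 110 x 70 x 42 mm, on the table left of the feed lane; leave alone. Origin under its centre.
- jar: Clear screw jar with white lid, 75 mm across, 56 mm high, on the table right of the feed lane; leave alone. Origin under its centre.
Not all that is in view belongs to the job. What is shaped like the ball3 but yellow is not meant. Leave any grey look-alike of the ball2 alone.

How it is judged:
On the way, in this order (a step that is already met when the one before it is completed fails the run):
1. the seesaw gate has been rocked over and rests on its other stop (distance of plate_left from where it was at the start of the episode above 0.027 m and (value of joint seesaw below -0.2 rad or value of joint seesaw above 0.2 rad)), for 0.2 s.
2. the release key is pressed so that the queue can run (value of joint key above 0.3 rad), for 0.1 s.
At the end, for the whole second after the job is handed in: The gate rests at the stop opposite to its start (within 0.04 rad), all four balls lie in the bin under that side, and the released key has sprung back (below 0.1 rad) (distance of plate_left from where it was at the start of the episode above 0.027 m and ((value of joint seesaw below -0.2 rad and x of ball0 in the frame of bin_left between -0.075 and 0.075 m and y of ball0 in the frame of bin_left between -0.1 and 0.1 m and z of each of ball0, ball1, ball2, ball3 in the frame of bin_left below 0.06 m and x of ball1 in the frame of bin_left between -0.075 and 0.075 m and y of ball1 in the frame of bin_left between -0.1 and 0.1 m and x of ball2 in the frame of bin_left between -0.075 and 0.075 m and y of ball2 in the frame of bin_left between -0.1 and 0.1 m and x of ball3 in the frame of bin_left between -0.075 and 0.075 m and y of ball3 in the frame of bin_left between -0.1 and 0.1 m) or (value of joint seesaw above 0.2 rad and x of ball0 in the frame of bin_right between -0.075 and 0.075 m and y of ball0 in the frame of bin_right between -0.1 and 0.1 m and z of each of ball0, ball1, ball2, ball3 in the frame of bin_right below 0.06 m and x of ball1 in the frame of bin_right between -0.075 and 0.075 m and y of ball1 in the frame of bin_right between -0.1 and 0.1 m and x of ball2 in the frame of bin_right between -0.075 and 0.075 m and y of ball2 in the frame of bin_right between -0.1 and 0.1 m and x of ball3 in the frame of bin_right between -0.075 and 0.075 m and y of ball3 in the frame of bin_right between -0.1 and 0.1 m)) and value of joint key below 0.1 rad); the robot touches nothing.
It fails at once if a ball is touched by the robot (contact force between any of the fingers, the arm and ball0 above 0.3 N or contact force between any of the fingers, the arm and ball1 above 0.3 N or contact force between any of the fingers, the arm and ball2 above 0.3 N or contact force between any of the fingers, the arm and ball3 above 0.3 N).
It fails at once if a ball is lifted out of the lane (height (world z) of any of ball0, ball1, ball2, ball3 above 0.225 m).
It fails at once if a bin is shifted or lifted by more than 25 mm (distance of any of bin_left, bin_right from where it was at the start of the episode above 0.025 m).
It fails at once if another thing nearby is shifted by more than 25 mm (distance of any of wheel, controller, jar from where it was at the start of the episode above 0.025 m).
It also fails if it takes over 38 s, if anything falls off the work surface, if the arm or the gripper's body presses on something with over 40 N, if the wrist force passes 120 N, or if a joint passes its speed limit or range.

## Working session

There is one attempt and no reset: what is moved stays moved. The work goes in short steps, Python scripts to look and compute and a tool call to move; the robot and the scene stay as the last step left them, time stands still between calls to the robot, and variables do not carry over. Pictures are saved under pics/ and viewed, about 8 in all and at most 12, crops included, and the job is handed in when it is done.

Besides the shell and the picture viewer there is one more tool, called after "Call:" as name(argument=value, ...) on one line, values as JSON. carry_out: Moves the arm, as the interface text tells. Its arguments: {"type":"object","properties":{"rows":{"type":"array"},"newtons":{"type":"number"}},"required":["rows"]}

```bash
mkdir -p pics
cat > h.py <<'E'
import numpy as np, cv2
from plant import readout, snapshot, calibration, workorder
def cloud(name):
    im,d=snapshot(name); c=calibration(name)
    f=im.shape[0]/2/np.tan(np.radians(c["fovy"])/2)
    v,u=np.mgrid[:im.shape[0],:im.shape[1]]
    P=np.stack([(u-c["cx"])/f*d,(v-c["cy"])/f*d,d],-1)
    W=(P-np.array(c["t"]))@np.array(c["R"])
    W[d==0]=np.nan
    return im,W
E
python3 - <<'E'
from h import *
for n in("scene","top"):
    im,W=cloud(n); cv2.imwrite(f"pics/{n}1.png",im[:,:,::-1]); np.save(n+".npy",W)
    print(calibration(n))
s=readout.observe();print(s["clock"],s["tcp_pos"],s["tcp_rot"],s["opening"])
E
```

```text
{'fovy': 46.33193239795185, 'cx': 260.94565908197984, 'cy': 194.91516234368385, 'R': array([[ 0.85562113,  0.51753526,  0.00835074],
       [ 0.37150618, -0.60280312, -0.70612432],
       [-0.36041038,  0.60727724, -0.70803864]]), 't': array([-0.54819075, -0.08037445,  1.32443624])}
{'fovy': 46.96069212017597, 'cx': 255.19315137933805, 'cy': 192.70507493165766, 'R': array([[ 0.02227622, -0.99952944,  0.02108727],
       [-0.99302384, -0.0245643 , -0.11532668],
       [ 0.1157904 , -0.01837112, -0.99310376]]), 't': array([-0.00504258,  0.60604806,  1.37423292])}
0.1 [0.23740121 0.57771443 0.24803578] [[-9.24954024e-01  3.80078830e-01 -3.70483791e-04]
 [ 3.80078979e-01  9.24953108e-01 -1.31101567e-03]
 [-1.55609169e-04 -1.35344232e-03 -9.99999072e-01]] 0.09194455790874409
```

View pics/scene1.png

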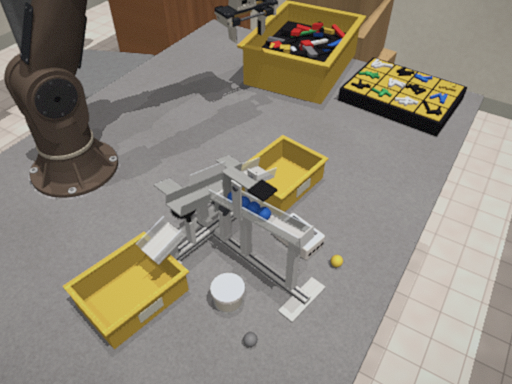

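View pics/top1.png

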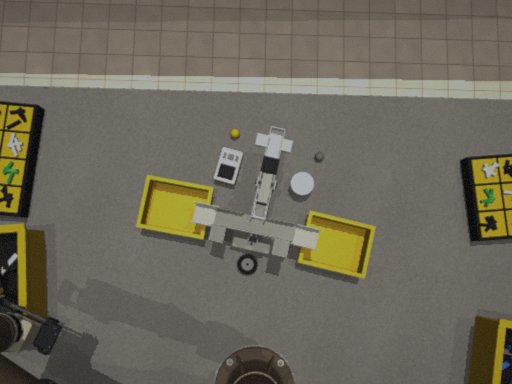

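The pictures show the frame in the middle of the table, with the black key pad at top (271,165). The thumb plates are near (218,234) and (283,247), and the bins at (176,208) and (337,244). Next I'll fit the positions.

Run:
```python
from h import *
W=np.load("top.npy"); im=cv2.imread("pics/top1.png")
for u,v in[(176,208),(337,244),(271,165),(218,234),(283,247),(218,240),(283,252),(210,215),(305,235),(248,264)]:
    print(u,v,np.round(np.nanmedian(W[v-1:v+2,u-1:u+2].reshape(-1,3),0),3))
# yellow bins centroids of the rims
hsv=cv2.cvtColor(im,cv2.COLOR_BGR2HSV); y=cv2.inRange(hsv,(20,120,60),(35,255,255))
n,l,st,c=cv2.connectedComponentsWithStats(y)
for i in range(1,n):
    if st[i,4]>500 and 100<c[i,0]<400:
        m=(l==i)&(W[...,2]>.06)&(W[...,2]<.09); p=W[m][:,:2].astype(np.float32); print("bin",cv2.minAreaRect(p))
blk=(im.max(2)<50)&(W[...,2]>.24)&(W[...,2]<.29); p=W[blk]; q=p[(abs(p[:,1])<.15)&(p[:,0]>.5)]
print("pad",len(q),q.mean(0),cv2.minAreaRect(q[:,:2].astype(np.float32)))
r=im[120:285,190:325]; cv2.imwrite("pics/c.png",cv2.resize(r,None,fx=4.0,fy=3.6,interpolation=2))
z=W[205:262:4,190:325:5,2]; print("cols",list(range(190,325,5)))
for k,row in enumerate(z): print(205+4*k,*[f"{1000*a:4.0f}" for a in row])
```

```text
176 208 [0.553 0.264 0.003]
337 244 [ 0.449 -0.259  0.004]
271 165 [ 0.655 -0.027  0.268]
218 234 [0.47  0.116 0.153]
283 247 [ 0.437 -0.068  0.2  ]
218 240 [0.453 0.115 0.153]
283 252 [ 0.423 -0.069  0.197]
210 215 [0.527 0.144 0.107]
305 235 [ 0.474 -0.142  0.104]
248 264 [0.381 0.027 0.027]
bin ((0.55341637134552, 0.2562941014766693), (0.2112381011247635, 0.16402548551559448), 80.83092498779297)
bin ((0.45013701915740967, -0.24383866786956787), (0.21135136485099792, 0.16360823810100555), 77.64009094238281)
pad 220 [ 0.65431217 -0.02320842  0.26759723] ((0.6542299389839172, -0.023095551878213882), (0.04031319171190262, 0.04044509306550026), 77.26551055908203)
cols [190, 195, 200, 205, 210, 215, 220, 225, 230, 235, 240, 245, 250, 255, 260, 265, 270, 275, 280, 285, 290, 295, 300, 305, 310, 315, 320]
205    3    5   94  100  124  138   -1   -1   -4    2   -0    2    1  168  164  185   -2   -6    2    3    0    8   -0    2    0   -5   -1
209    6   92   99   99   99  110  123  157   -0   -4   -3    0    2  165  162  162   -0    2    8   -0   -6    1    1   -1   -2    4    5
213    3   
[... 1095 characters left out ...]
    7
245    1   -7    0    2    3   -3   -3   -1   -3    7    5   13    3   10   10    8    9  192  199  196   -1    1  137  103   96   97    0
249   -2    8   -2   -1    3    2   -3    1   -0   -2    1    6   -2    8    6    8    3  189  199  198    0    4   27    2   -0  122    1
253   -2    4    3    1    0   -1   -1    0    3    3   -0   -3   -1    3    0    2    5  189  198  200    5   -2   76    6    3    9    4
257    5   -1    1    1   -2    1    4   -5    2   -1   19   27   22   -6    2    4    3   -1   -1   -1    1   -6   78    9    3    4    3
261    3   -4   -0    1   -1   -5    0   -0    0   -2   24   30   29   22   -1   -3   -1   -5    5   -6   -1    2   78   75   73    7    4
```

View pics/c.png

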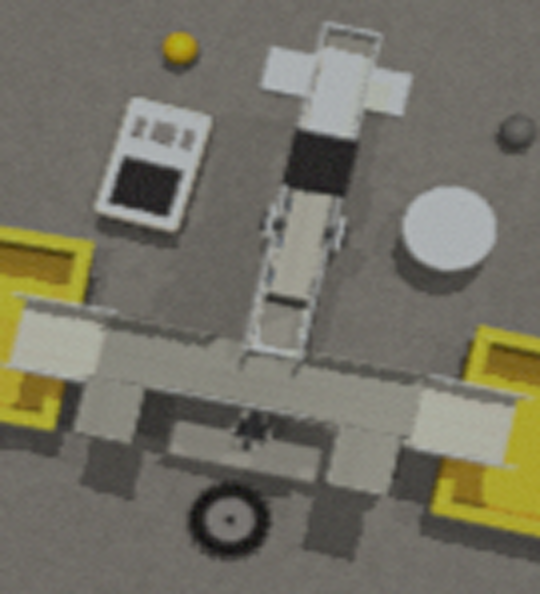

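The right end is raised (about 198 mm, against 153 mm on the left), and it has settled on its stop. The frame is at about (0.498, 0.011) with a yaw of about -12.3°. I'll shut the fingers and move over the right plate, to TCP (0.429, -0.061).

Call:
carry_out(rows=[0,0.3,-1,0.25,0,0,0,0,0.3,-1,0.25,0,0,0,0,0.3,-1,0.25,0,0,0,0,0.3,-1,0.25,0,0,0,0,0.3,-1,0.25,0,0,0,0,0.3,-1,0.25,0,0,0,0,0.3,-1,0.25,0,0,0,0,0.3,-1,0.25,0,0,0,0,0.3,-1,0.25,0,0,0,0,0.3,-1,0.25,0,0,0], newtons=20)

```text
clock: 1.35
tcp_pos: [0.3576, 0.1766, 0.3489]
tcp_rot: [[-0.925, 0.38, -0.0], [0.38, 0.925, -0.0], [0.0, -0.0, -1.0]]
force: [0.0, 0.2, -0.9]
opening: 0.0009
```

Call:
carry_out(rows=[0,0.3,-1,0,0,0,0,0,0.3,-1,0,0,0,0,0,0.3,-1,0,0,0,0,0,0.3,-1,0,0,0,0,0,0.3,-1,0,0,0,0,0,0.3,-0.97,0,0,0,0,0,0,0,-0.5,0,0,0,0,0,0,-0.5,0,0,0,0,0,0,-0.5,0,0,0,0,0,0,0,0,0,0])

```text
clock: 2.6
tcp_pos: [0.4285, -0.0607, 0.2877]
tcp_rot: [[-0.925, 0.38, -0.003], [0.38, 0.925, -0.0], [0.003, -0.001, -1.0]]
force: [-1.2, 0.5, 0.6]
opening: 0.0007
```

Run:
```python
from h import *
im,W=cloud("scene"); cv2.imwrite("pics/s2.png",cv2.resize(im[120:300,120:340,::-1],None,fx=3.3,fy=3.3,interpolation=2))
im,W=cloud("top"); print(np.nanmedian(W[232:240,209:222].reshape(-1,3),0))
```

```text
[0.46529927 0.12483346 0.14866204]
```

View pics/s2.png

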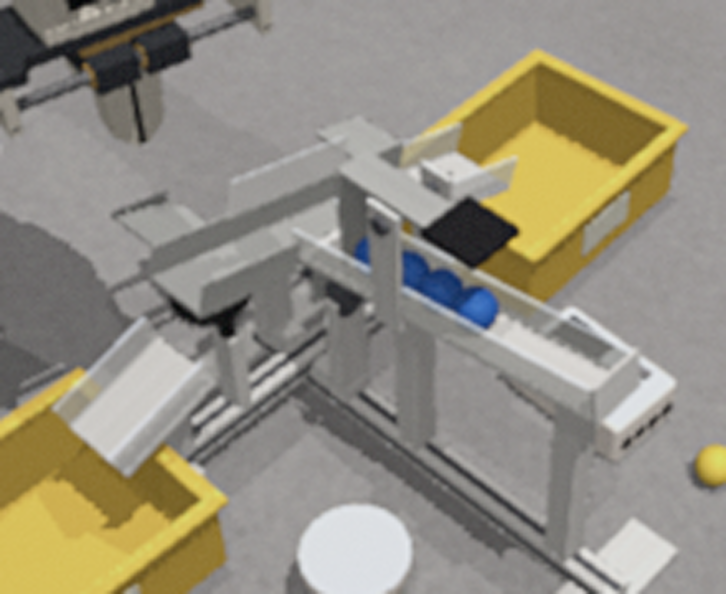

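The shut fingertips hang above the raised right plate (crop about (130,130), plate at (165,215)), and all four balls are queued. I'll press it down past level to tip z of about 0.158.

Call:
carry_out(rows=[0,0,0,-0.7,0,0,0,0,0,0,-0.7,0,0,0,0,0,0,-0.25,0,0,0,0,0,0,-0.25,0,0,0,0,0,0,-0.25,0,0,0,0,0,0,-0.25,0,0,0,0,0,0,-0.25,0,0,0,0,0,0,-0.1,0,0,0,0,0,0,0,0,0,0,0,0,0,0,0,0,0])

```text
clock: 3.95
tcp_pos: [0.4297, -0.0607, 0.1789]
tcp_rot: [[-0.925, 0.38, 0.0], [0.38, 0.925, 0.0], [-0.0, 0.0, -1.0]]
force: [0.2, -0.9, -0.1]
opening: 0.0004
```

Run:
```python
from h import *
im,W=cloud("scene"); cv2.imwrite("pics/s3.png",cv2.resize(im[120:300,120:340,::-1],None,fx=3.3,fy=3.3,interpolation=2))
im,W=cloud("top"); print(np.nanmedian(W[232:240,211:222].reshape(-1,3),0))
```

```text
[0.46618129 0.13179961 0.00427201]
```

View pics/s3.png

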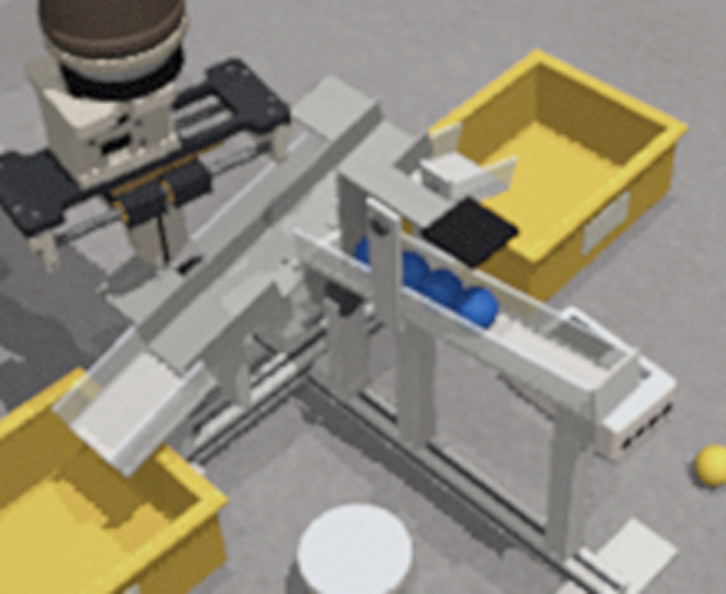

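The gate has rocked over: its right end is now down by the right chute, the left end is up, and the balls are still queued. I'll lift off and move over the key pad at (0.654, -0.023).

Call:
carry_out(rows=[0,0,0,1,0,0,0,0,0,0,1,0,0,0,0,0,0,1,0,0,0,0,0,0,1,0,0,0,0,0.935,0.158,0,0,0,0,0,0.935,0.158,0,0,0,0,0,0.935,0.158,0,0,0,0,0,0.935,0.158,0,0,0,0,0,0.935,0.158,0,0,0,0,0,0.935,0.158,0,0,0,0])

```text
clock: 5.3
tcp_pos: [0.6552, -0.0223, 0.3387]
tcp_rot: [[-0.925, 0.38, 0.0], [0.38, 0.925, 0.0], [-0.0, 0.0, -1.0]]
force: [1.1, -0.0, -0.3]
opening: 0.0005
```

Call:
carry_out(rows=[0,0,0,-0.4,0,0,0,0,0,0,-0.4,0,0,0,0,0,0,0,0,0,0,0,0,0,0,0,0,0,0,0,0,0,0,0,0,0,0,0,0,0,0,0,0,0,0,0,0,0,0,0,0,0,0,0,0,0,0,0,0,0,0,0,0,0,0,0,0,0,0,0])

```text
clock: 6.55
tcp_pos: [0.654, -0.0227, 0.3067]
tcp_rot: [[-0.925, 0.38, 0.0], [0.38, 0.925, 0.0], [-0.0, 0.0, -1.0]]
force: [-0.5, 0.5, -0.0]
opening: 0.0006
```

Run:
```python
from h import *
im,W=cloud("scene"); cv2.imwrite("pics/s4.png",cv2.resize(im[120:300,120:340,::-1],None,fx=3.3,fy=3.3,interpolation=2))
im,W=cloud("top"); p=W[215:275,195:240]; m=(p[...,2]>.185)&(p[...,2]<.205); print(m.sum(), np.median(p[m],0))
```

```text
178 [0.47156329 0.10199505 0.19697291]
```

View pics/s4.png

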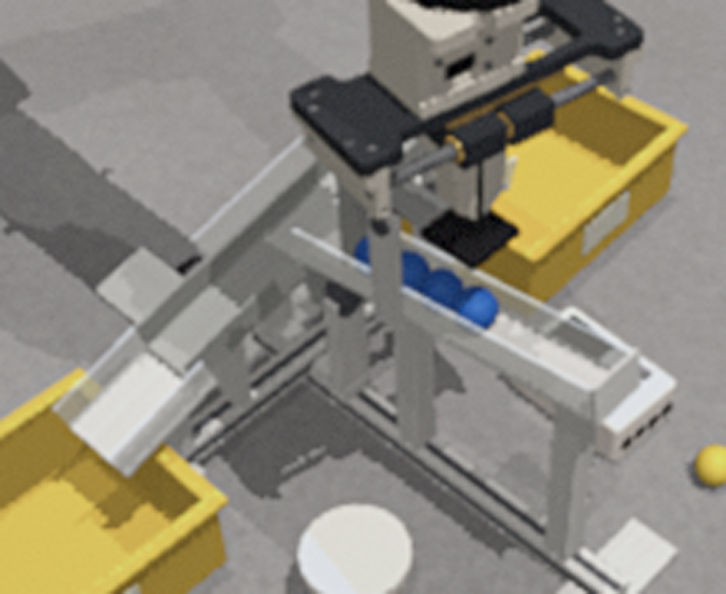

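The left plate is up at 197 mm and the gate has stayed over. The fingertips hang centrally over the black pad (crop (475,230)). I'll press the key.

Call:
carry_out(rows=[0,0,0,-0.4,0,0,0,0,0,0,-0.25,0,0,0,0,0,0,-0.25,0,0,0,0,0,0,0,0,0,0,0,0,0,0,0,0,0,0,0,0,0,0,0,0,0,0,0,0,0,0,0,0,0,0,0,0,0,0,0,0,0,0,0,0,0,0,0,0,0,0,0,0])

```text
clock: 7.9
tcp_pos: [0.6542, -0.0228, 0.2709]
tcp_rot: [[-0.925, 0.38, 0.001], [0.38, 0.925, 0.0], [-0.001, 0.0, -1.0]]
force: [0.5, 0.2, 5.4]
opening: 0.0009
```

Run:
```python
from h import *
im,W=cloud("scene"); cv2.imwrite("pics/s5.png",cv2.resize(im[120:300,120:340,::-1],None,fx=3.3,fy=3.3,interpolation=2))
```

```text
(no output)
```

View pics/s5.png

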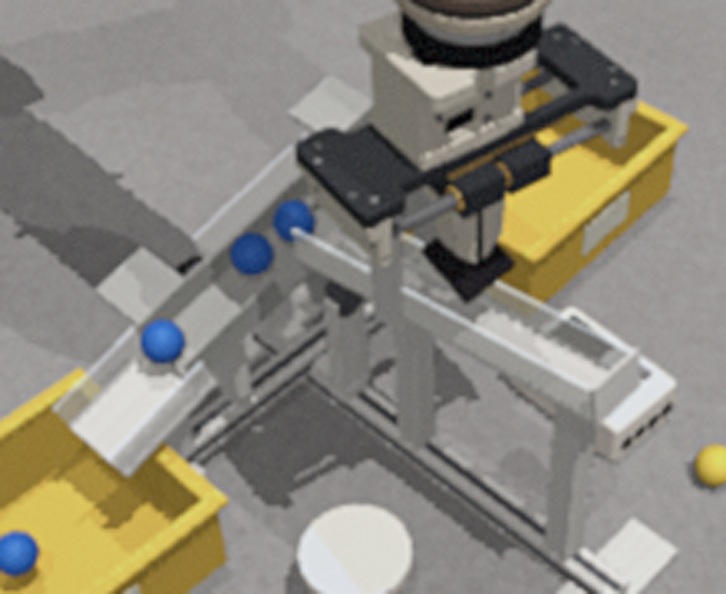

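All four balls are past the key: one is in the bin and three are on the gate, running right. I'll hold for one more call, then release upward.

Call:
carry_out(rows=[0,0,0,0,0,0,0,0,0,0,0,0,0,0,0,0,0,0,0,0,0,0,0,0,0,0,0,0,0,0,0,0,0,0,0,0,0,0,0,0,0,0,0,0,0,0.3,0,0,0,0,0,0,0.5,0,0,0,0,0,0,1,0,0,0,0,0,0,1,0,0,0])

```text
clock: 9.2
tcp_pos: [0.6531, -0.0226, 0.3836]
tcp_rot: [[-0.925, 0.38, -0.002], [0.38, 0.925, 0.0], [0.002, -0.001, -1.0]]
force: [1.8, 0.4, -0.1]
opening: 0.0003
```

Call:
carry_out(rows=[0,0,0,0.5,0,0,0,0,0,0,0,0,0,0,0,0,0,0,0,0,0,0,0,0,0,0,0,0,0,0,0,0,0,0,0,0,0,0,0,0,0,0,0,0,0,0,0,0,0,0,0,0,0,0,0,0,0,0,0,0,0,0,0,0,0,0,0,0,0,0])

```text
clock: 10.45
tcp_pos: [0.6539, -0.0228, 0.4027]
tcp_rot: [[-0.925, 0.38, -0.0], [0.38, 0.925, 0.0], [0.0, 0.0, -1.0]]
force: [0.3, -0.5, 0.5]
opening: 0.0003
```

Run:
```python
from h import *
im,W=cloud("scene"); cv2.imwrite("pics/s6.png",cv2.resize(im[120:360,50:350,::-1],None,fx=2.5,fy=2.5,interpolation=2))
hsv=cv2.cvtColor(im,cv2.COLOR_RGB2HSV); b=cv2.inRange(hsv,(100,120,50),(130,255,255))
n,l,st,c=cv2.connectedComponentsWithStats(b)
for i in range(1,n):
    if st[i,4]>25: print(c[i],st[i,4],np.nanmedian(W[l==i],0).round(3))
im,W=cloud("top"); p=W[215:275,195:240]; m=(p[...,2]>.185)&(p[...,2]<.205); print(m.sum(), np.median(p[m],0))
```

```text
[317.92857143  34.33333333] 42 [0.304 0.985 0.09 ]
[333.81132075  42.77358491] 53 [0.395 0.935 0.102]
[422.6440678   77.54237288] 59 [0.742 0.937 0.062]
[439.95454545  97.12121212] 66 [0.832 0.845 0.062]
[100.92857143 305.98571429] 210 [ 0.42  -0.302  0.029]
[112.27067669 311.18045113] 133 [ 0.451 -0.301  0.029]
224 [0.46895384 0.09874777 0.19670789]
```

View pics/s6.png

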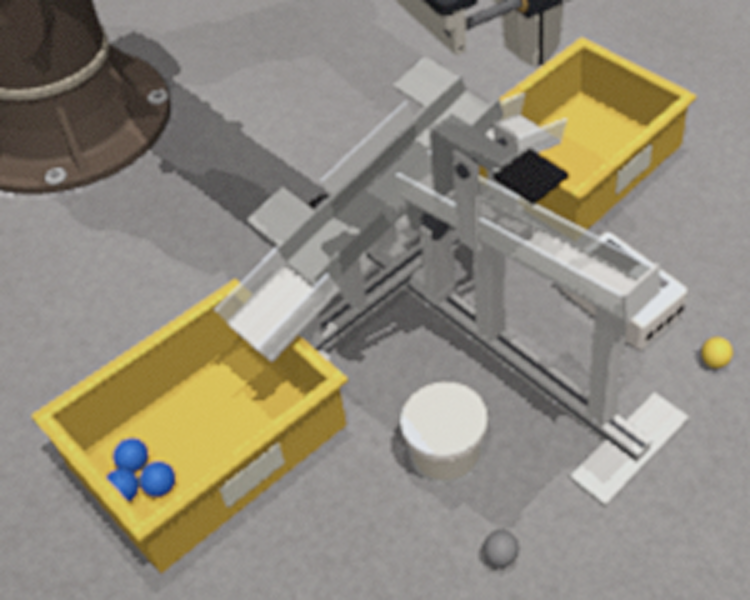

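Three balls show in the right bin at crop (130,470). The fourth could be hidden behind the near wall, so I'll check from above.

Run:
```python
from h import *
im,W=cloud("top"); cv2.imwrite("pics/t7.png",cv2.resize(im[110:290,190:390,::-1],None,fx=3.3,fy=3.3,interpolation=2))
```

```text
(no output)
```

View pics/t7.png

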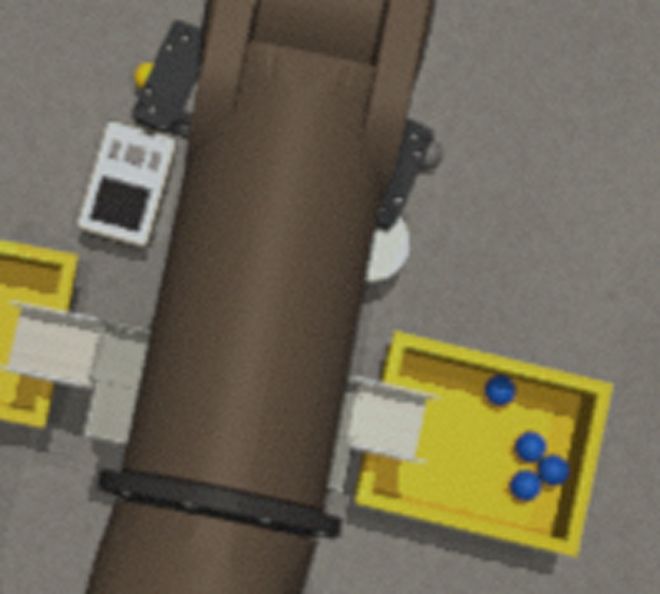

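All four balls are in the right bin, at crop (500,390), (530,447), (553,468) and (525,486). I'll hand the job in.

```bash
python3 -c "
from plant import workorder; print(workorder.sign_off())"
```

```text
the job is handed in; nothing more can be done
None
```

All four balls ran into the right bin, and I handed the job in at about 10.6 s of the 38 s allowed. The sign-off gives no verdict.

- **Gate:** the right end started raised. I pushed its thumb plate down with the shut fingertips until the gate rocked over. The left plate now stands at 197 mm, where it was about 150 mm at the start.
- **Key:** I pressed the pad for about 2 s to let the balls run, then lifted well clear. In the last side view the pad looks back at rest, but I did not measure its height after release.
- **Balls:** the last top view shows all four in the right bin. The side view just before showed only three, because the bin's near wall hid the fourth.
- **Other things:** the bins, controller and jar look unmoved in the pictures. I did not measure them again. The arm hid the wheel in the last top view, but no move went near it.

No check failed.

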